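# Load two bar blanks in the stop corner and set the feed rod to its middle click

## Task

Set up the next job: push the long aluminium blank fully home into the corner of the stop plate, one long side flat against the back rail and its end against the side rail, then pack the short blank end-to-end against it, with its long side also flat against the back rail. Then pull the feed gearbox's rod out to its middle click, without running past it to the outer click. Leave both blanks lying flat and snug, and leave the brush and the oil bottle where they are.

Things in the scene. Friction and masses are not known exactly. Their poses are not given: they have to be found in the camera images.
- stop_plate: Fixed steel plate, 250 (x) by 260 (y) by 15 mm thick, left or right of the middle, yaw within 0.15 rad; its dark dots are not holes. Origin: centre of its underside. Two dark rails, 8 mm high above the plate's top: back rail along the far (+x) edge, inner face at plate x = +110 mm; side rail along the left (+y) edge, inner face at plate y = +105 mm.
- corner (a point): The stop corner: where the inner faces of the back rail and the side rail meet, at the level of the plate's top; axes as the plate's. The blanks go on the -x, -y side of it.
- long_mid (a point): Centre (half-way up) of the long blank, a loose aluminium bar 45 (its x) by 90 (its y) by 45 mm high, 0.5 kg, dark dot on top. Starts flat on the plate, its length within 0.3 rad of the back rail's. Fully home, it is 22.5 mm in plate x and 45 mm in plate y from the corner.
- short_mid (a point): Centre (half-way up) of the short blank, like the long one but 60 mm long (its y), 45 by 45 mm across, 0.33 kg. Starts on the plate beside the long one, on either side of it. Packed, its centre is 75 mm from the long blank's in plate -y and 22.5 mm from the back rail.
- gearbox: Grey feed gearbox fixed to the bench, 90 (x) by 120 (y) by 110 mm high, a finned black motor behind it, yaw within 0.25 rad. Origin: on the bench straight below the knob's pushed-in position, 55 mm in front (-x) of the box's front face. The rod leaves the front face towards the robot, along the box's -x.
- rod (a joint): Travel of the selector rod (m), growing as it is pulled out along the gearbox's -x: 0 fully in, 0.018 middle click, 0.036 outer click. Starts in the inner click. Springs draw it into the nearest click: leaving one takes about 7 N; from about 9 mm out it is drawn on to the middle, from about 27 mm to the outer one.
- rod_knob (a point): Centre of the black round knob at the rod's end: a cylinder 30 mm in diameter, 22 mm long along the rod, 80 mm above the bench, on a 10 mm steel rod; moves with the rod; axes as the gearbox's. Pushed in, 36 mm lie between the knob's back and the collar on the gearbox's face.
- brush: Loose bench brush, 170 mm long, lying in the middle of the bench between plate and gearbox, roughly along x. Origin: centre of its underside. Not to be moved.
- oil_bottle: Loose white bottle, 56 mm in diameter, 150 mm tall, standing beyond the brush. Origin: centre of its underside. Not to be moved.
Things that resemble listed ones, but are neither listed nor needed, are in the scene too. Leave any pink, red or yellow look-alike of the part that bears short_mid alone.

How it is judged:
By the outcome, as a careful person would: the job done as asked, in the order asked, and still so for the second after the job is handed in, with the robot touching nothing.
It also fails if it takes over 69 s, if anything falls off the work surface, if the arm or the gripper's body presses on something with over 40 N, if the wrist force passes 120 N, or if a joint passes its speed limit or range.

## Robot

A 7-joint arm with a two-finger parallel gripper is mounted at the origin on the work surface. World frame = base frame: x ahead of the robot, y to its left, z up, the work surface at z = 0. Lengths are in m, angles in degrees, forces in N, time in s.
With the tool pointing down it reaches from about 0.425 to 1.025 m from the base axis. Payload 9.4 kg.
Tool frame: the origin (TCP) lies midway between the tips of the shut fingers; the grasp point (between the pads) lies 19 mm behind it (robot.tcp_to_grasp is the distance from the TCP to the grasp point, in m); z points along the fingers, y is the line along which they close (so a half turn about z gives the same grasp; the last joint's range is limited). The gripper opens to 93 mm and grips with 3 to 60 N. Pads are 15 mm wide; open, the fingers measure 128 mm over their backs; the gripper's body (75 mm by 188 mm) begins 65 mm behind the grasp point.
Start: joints at [59.089, 34.337, -0.143, 91.639, 0.103, 54.024, -4.572], TCP at [0.324, -0.649, 0.219] pointing down, gripper open.
Joint ranges: [-147.43, 147.43], [-19.82, 112.94], [-74.19, 73.91], [6.32, 146.72], [-59.91, 239.91], [6.04, 106.73], [-150.56, 150.56]. Speed limits (degrees/s): [127.2, 127.2, 172.46, 172.46, 180, 180, 180].

## Interface

Orientations are given as a 3x3 rotation matrix whose columns are the frame's x, y, z axes.
In Python, from rig import robot gives the robot as it stands.
- The arm moves only by the tool jog_arm, never from a script. Its argument "motion" is one flat list of numbers, 7 for each row, row after row: the opening in per cent of the stroke, from 0 (shut) to 100 (fully open), then the shift along the tool's x, y, z in units of 50 mm (1.0 is 50 mm), then the turn, a rotation vector about the tool's x, y, z in units of 8 degrees (1.0 is 8 degrees). A call has 1 to 5 rows; each row is the pose to reach, as a shift and turn from the pose commanded when the call began, along the tool's axes at that moment; what a row does not reach only later rows make up. A row lasts 1/10 s, in which the tool goes at most 50 mm and 8.59 degrees, less where a joint would pass 70% of its speed; a pose out of reach is approached as far as the arm can. A call with a gripper value outside its range is refused whole. The fingers move at their own pace and stop on an object; the grip force is fixed at half the most. Time passes only in rows, so rows that repeat a pose let the fingers close. It gives the time, the measured TCP pose, the force, the opening and the grip force at its end, in the units of the state.
- robot.get_state(): the state, without advancing time (a new reading comes with each control period).
- robot.capture(name): name is "scene" or "top" or "wrist"; returns the picture (400x640x3 uint8, red, green, blue); there is no depth.
- robot.camera_info(name): a dict with "K" (3x3 intrinsics, pixels), "eye" and "orientation" of the camera in the world. Camera axes: x right, y down, z forward; pixel columns grow to the right and rows downward; lengths in m; the calibration is good to about 2 mm. A picture is of the moment at which its call begins: read the wrist's pose just before it. camera_info takes no time and is no camera call; for the wrist camera it gives the pose at the moment of the call.
- robot.hand_in(): hands the job in; it is judged then, once.
Trained networks look in the newest picture that a camera, given by its name, has taken for a name from the list of things; names that differ only in an ending like _2 or _b are one class to them, and where a whole thing is asked for, a point or a joint stands for the part that bears it (a point fixed in the world has none). Each returns a list of dicts, best first, with "p" (0 to 1); they miss things now and then, are a little off and sometimes report something else, mostly with a low value. They report only what shows in the picture. A call takes as long as a camera call. They do not tell look-alikes from the thing itself.
- robot.search_frame(camera, thing): "xyz" ([x, y, z] in m, in the coordinates of the camera as it stood for that picture, good to about 4 mm: the middle of the surface that is visible of it).
- robot.outline_of(camera, thing): "region" (400x640 bool, what is visible of it).
The state is a dict: "clock": time; "joints": joint angles; "joint_velocities": joint speeds; "effort": joint torques, N m; "eef_pos": TCP position; "orientation": TCP orientation; "wrist_force": force on the tool from outside, world axes, zero at the start; "moment": the same for the moment, N m; "width": finger opening in m; "finger_force": force on a finger pad.
Only numpy, scipy, OpenCV 4.12 (cv2) and the standard library are available. Lean on these libraries where they do the work, as an engineer would, in place of code of your own. Each camera call takes 0.05 s, during which the arm holds its last target. There are 200 camera calls.

## Working session

There is one attempt and no reset: what is moved stays moved. The work goes in short steps, Python scripts to look and compute and a tool call to move; the robot and the scene stay as the last step left them, time stands still between calls to the robot, and variables do not carry over. Pictures are saved under pics/ and viewed, at most 10 in all, crops included, and the job is handed in when it is done.

Besides the shell and the picture viewer there is one more tool, called after "Emit:" by a JSON object that holds its "api" and its "payload". jog_arm: Moves the arm, as the interface text tells. Its arguments: {"type":"object","properties":{"motion":{"type":"array","items":{"type":"number"}}},"required":["motion"]}

```bash
mkdir -p pics; ls; cat > h.py <<'E'
from rig import robot
import numpy as np, cv2
def cam(n):
    c=robot.camera_info(n); return np.array(c["K"]),np.array(c["eye"]),np.array(c["orientation"])
def w2p(n,P):
    K,e,R=cam(n); q=(np.atleast_2d(P)-e)@R; q=q@K.T; return q[:,:2]/q[:,2:]
def p2w(n,uv,z):
    K,e,R=cam(n); uv=np.atleast_2d(uv).astype(float)
    d=np.c_[uv,np.ones(len(uv))]@np.linalg.inv(K).T@R.T
    return e+d*((z-e[2])/d[:,2])[:,None]
def find(n,t):
    K,e,R=cam(n); return [(round(d["p"],2),(e+R@np.array(d["xyz"])).round(4)) for d in robot.search_frame(n,t)]
def shot(n,f):
    im=robot.capture(n); cv2.imwrite(f"pics/{f}.png",im[:,:,::-1]); return im
E
python3 - <<'E'
from h import *
ims=[]
for n in("scene","top"):
    shot(n,n)
    K,e,R=cam(n);print(n,e.round(3),K[0,0],R.round(2).tolist())
    for t in("stop_plate","long_mid","short_mid","gearbox","rod_knob","brush","oil_bottle"):
        for p,x in find(n,t): print(t,p,x,w2p(n,x).round())
print(robot.get_state())
E
```

```text
pics
scene [1.21  0.612 1.124] 507.51193712664013 [[-0.73, 0.5, -0.47], [0.69, 0.55, -0.48], [0.02, -0.67, -0.74]]
stop_plate 0.78 [ 0.5812 -0.1754  0.0163] [[280. 194.]]
stop_plate 0.74 [0.6894 0.2127 0.0993] [[352. 284.]]
short_mid 0.88 [ 0.3485 -0.3388  0.0415] [[301. 126.]]
short_mid 0.81 [ 0.3444 -0.226   0.0434] [[326. 142.]]
short_mid 0.78 [ 0.5088 -0.2524  0.0572] [[281. 159.]]
short_mid 0.68 [ 0.4896 -0.3943  0.0441] [[257. 136.]]
short_mid 0.53 [0.7522 0.0234 0.0916] [[279. 252.]]
gearbox 0.95 [0.6884 0.2141 0.1   ] [[353. 284.]]
gearbox 0.69 [ 0.5817 -0.1793  0.013 ] [[279. 194.]]
gearbox 0.55 [0.7537 0.0266 0.0891] [[280. 254.]]
rod_knob 0.54 [0.5537 0.2116 0.0862] [[389. 254.]]
brush 0.85 [0.5468 0.0153 0.0233] [[334. 224.]]
oil_bottle 0.74 [0.7497 0.0269 0.0893] [[281. 253.]]
top [ 0.39  -0.03   1.093] 392.82396647359656 [[0.02, -0.99, 0.17], [-1.0, -0.02, -0.02], [0.02, -0.17, -0.99]]
stop_plate 0.79 [ 0.5619 -0.1988  0.0122] [[380. 206.]]
stop_plate 0.25 [ 0.4925 -0.26    0.0616] [[406. 230.]]
long_mid 0.72 [ 0.4901 -0.1381  0.0609] [[360. 230.]]
short_mid 0.94 [ 0.34
[... 579 characters left out ...]
 'joint_velocities': array([ 0.1209856 ,  0.05134983,  0.08003813, -0.00196768, -0.00438778,
        0.01945824, -0.04462553]), 'effort': array([-2.93143557e-04, -7.64736128e+01,  1.49652276e+00, -2.52694881e+01,
       -5.23774268e-02,  1.01986554e-02,  1.20441946e-04]), 'eef_pos': array([ 0.32365739, -0.64874739,  0.21863545]), 'orientation': array([[ 8.94813786e-01,  4.46439567e-01, -4.42689452e-05],
       [ 4.46439565e-01, -8.94813787e-01, -4.73114078e-05],
       [-6.07341469e-05,  2.25714913e-05, -9.99999998e-01]]), 'wrist_force': array([ 0.64743087,  0.12461545, -0.48634451]), 'moment': array([ 0.03558807,  0.03248063, -0.02494975]), 'finger_force': 0.0, 'width': 0.09281125539364862}
```

View pics/top.png

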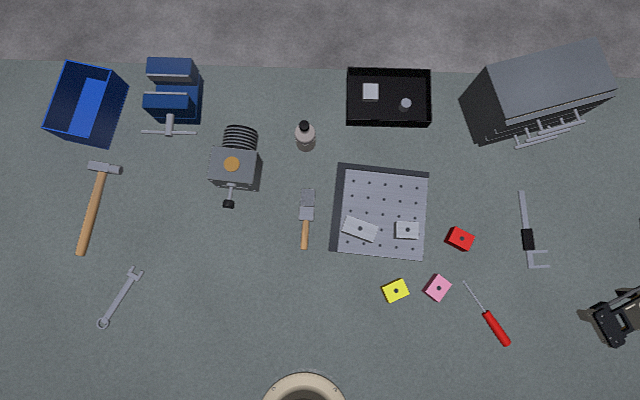

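View pics/scene.png

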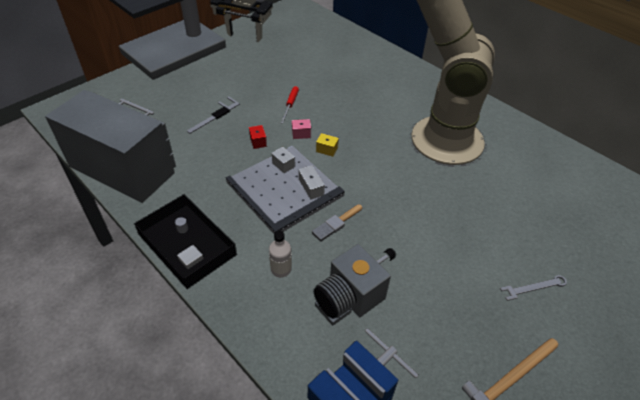

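```bash
python3 - <<'E'
from h import *
im=cv2.imread("pics/top.png")
c=cv2.resize(im[150:305,320:480],None,fx=5,fy=3.8709677*1.0,interpolation=cv2.INTER_CUBIC) if 0 else cv2.resize(im[155:275,325:485],None,fx=5,fy=5,interpolation=cv2.INTER_CUBIC)
cv2.imwrite("pics/crop1.png",c)
for t in("stop_plate","long_mid","short_mid","rod_knob","gearbox","brush"):
    for d in robot.outline_of("top",t):
        m=d["region"].astype(np.uint8)
        cs,_=cv2.findContours(m,0,1); k=max(cs,key=cv2.contourArea)
        r=cv2.minAreaRect(k); b=cv2.boxPoints(r)
        z=dict(stop_plate=.02,long_mid=.06,short_mid=.06,rod_knob=.08,gearbox=.11,brush=.02)[t]
        print(t,round(d["p"],2),b.round().tolist(),p2w("top",b,z)[:,:2].round(3).tolist())
E
```

```text
stop_plate 0.63 [[394.0, 221.0], [419.0, 221.0], [419.0, 240.0], [394.0, 240.0]] [[0.52, -0.235], [0.521, -0.305], [0.469, -0.304], [0.467, -0.235]]
stop_plate 0.57 [[328.0, 251.0], [338.0, 162.0], [432.0, 172.0], [422.0, 261.0]] [[0.435, -0.055], [0.685, -0.078], [0.662, -0.345], [0.412, -0.312]]
long_mid 0.82 [[340.0, 232.0], [346.0, 214.0], [379.0, 226.0], [373.0, 243.0]] [[0.483, -0.085], [0.53, -0.1], [0.502, -0.188], [0.455, -0.171]]
short_mid 0.72 [[393.0, 238.0], [394.0, 221.0], [419.0, 222.0], [418.0, 240.0]] [[0.469, -0.225], [0.515, -0.228], [0.513, -0.295], [0.467, -0.292]]
short_mid 0.62 [[420.0, 290.0], [435.0, 271.0], [453.0, 284.0], [438.0, 303.0]] [[0.336, -0.295], [0.387, -0.335], [0.355, -0.379], [0.304, -0.339]]
short_mid 0.57 [[443.0, 241.0], [452.0, 224.0], [476.0, 236.0], [467.0, 253.0]] [[0.464, -0.358], [0.51, -0.383], [0.48, -0.445], [0.434, -0.42]]
gearbox 0.74 [[203.0, 205.0], [215.0, 122.0], [268.0, 130.0], [256.0, 212.0]] [[0.539, 0.264], [0.759, 0.249], [0.742, 0.111], [0.523, 0.131]]
brush 0.88 [[297.0, 249.0], [300.0, 188.0], [315.0, 189.0], [312.0, 249.0]] [[0.438, 0.029], [0.607, 0.026], [0.606, -0.016], [0.437, -0.012]]
```

View pics/crop1.png

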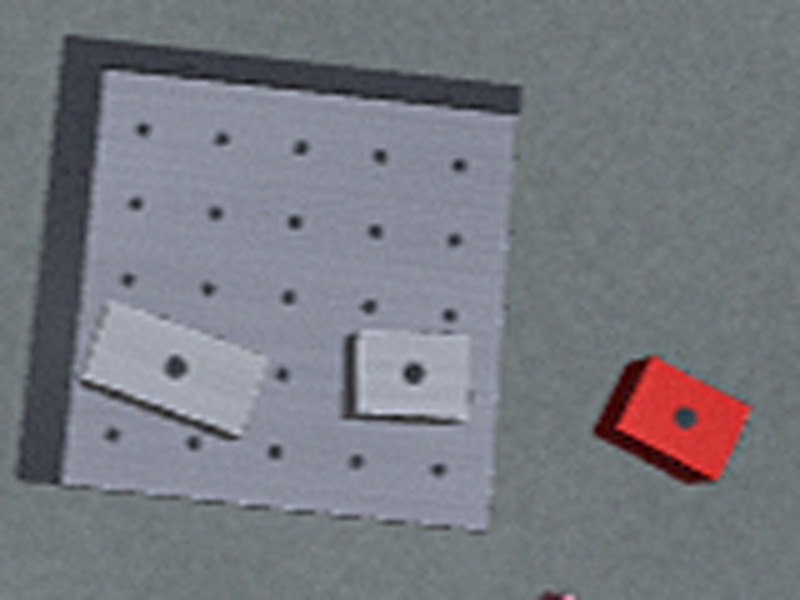

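```bash
cat >> h.py <<'E'
def rep():
    s=robot.get_state(); R=s["orientation"]
    print("t",round(s["clock"],2),"tcp",s["eef_pos"].round(4),"yaw_y",round(np.degrees(np.arctan2(R[1,1],R[0,1])),2),"F",s["wrist_force"].round(1),"w",round(s["width"],4),"j",s["joints"].round(0))
    return s
def go(P,yaw=None):
    "shift (50mm units, tool axes) and tool-z turn (8deg) to reach P with tool y at yaw (deg)"
    s=robot.get_state(); R=s["orientation"]; d=R.T@(np.array(P)-s["eef_pos"])/0.05
    a=0
    if yaw is not None:
        c=np.degrees(np.arctan2(R[1,1],R[0,1])); a=-((yaw-c+90)%180-90)/8
    print("go",np.round(P,4),"->",d.round(3),"turn z",round(a,3))
E
python3 - <<'E'
from h import *
f=lambda u,z:p2w("top",np.array(u)/5+[325,155]-[.4,.4],z)[:,:2]
b=f([[102,70],[518,114]],.015); l=f([[102,70],[63,485]],.023)
dots=f([[143,129],[459,165],[112,435],[438,470]],.015)
L=f([[176,367],[110,300],[268,353],[240,437],[82,380]],.06);S=f([[414,373],[358,332],[470,337],[468,420],[357,415]],.06)
for n,a in zip(("back","left","dots","L","S"),(b,l,dots,L,S)): print(n,a.round(4).tolist())
an=lambda v:np.degrees(np.arctan2(v[1],v[0])).round(2)
print("yaw back",an(b[0]-b[1])-90,"left",an(l[0]-l[1]),"dots",an(dots[0]-dots[1])-90,an(dots[2]-dots[3])-90,an(dots[0]-dots[2]),an(dots[1]-dots[3]))
print("Lyaw",an(L[1]-L[2])-90,an(L[4]-L[3])-90,"S",an(S[1]-S[2])-90,an(S[4]-S[3])-90)
go([L[0][0],L[0][1],.15],an(L[1]-L[2])-90); rep()
E
```

```text
back [[0.6663, -0.0987], [0.6465, -0.3347]]
left [[0.6643, -0.0982], [0.4328, -0.0797]]
dots [[0.6327, -0.1222], [0.6162, -0.3006], [0.4608, -0.1065], [0.4452, -0.2857]]
L [[0.4943, -0.1368], [0.5293, -0.1015], [0.5028, -0.1856], [0.4581, -0.1707], [0.4864, -0.0872]]
S [[0.4938, -0.2631], [0.515, -0.2336], [0.5136, -0.2933], [0.4695, -0.2914], [0.4709, -0.2326]]
yaw back -4.799999999999997 left -4.58 dots -5.280000000000001 -4.959999999999994 -5.21 -4.98
Lyaw -17.480000000000004 -18.709999999999994 S -1.3400000000000034 -1.4099999999999966
go [ 0.4943 -0.1368  0.15  ] -> [ 7.626 -7.639  1.372] turn z -5.75
t 1.1 tcp [ 0.3237 -0.6488  0.2186] yaw_y -63.48 F [-0.3 -0.4  0.1] w 0.0927 j [59. 34. -0. 92.  0. 54. -5.]
```

Emit:
{"api": "jog_arm", "payload": {"motion": [100,7.6,-7.6,0.2,0,0,-5.67,100,7.6,-7.6,0.2,0,0,-5.67,100,7.6,-7.6,0.2,0,0,-5.67,100,7.6,-7.6,0.2,0,0,-5.67,100,7.6,-7.6,0.2,0,0,-5.67]}}

```text
clock: 1.6
eef_pos: [0.4033, -0.4099, 0.2142]
orientation: [[0.345, 0.939, 0.0], [0.939, -0.345, -0.001], [-0.0, 0.001, -1.0]]
wrist_force: [1.1, 0.4, 0.2]
width: 0.0926
finger_force: 0.0
```

```bash
python3 - <<'E'
from h import *
rep();go([.4943,-.1368,.2],-18.1)
E
```

```text
t 1.6 tcp [ 0.4033 -0.4099  0.2142] yaw_y -20.16 F [1.1 0.4 0.2] w 0.0926 j [ 49.  25. -13. 111.   8.  45.  11.]
go [ 0.4943 -0.1368  0.2   ] -> [ 5.754 -0.175  0.282] turn z -0.258
```

Emit:
{"api": "jog_arm", "payload": {"motion": [100,5.7,-0.17,0.3,0,0,-0.25,100,5.7,-0.17,0.3,0,0,-0.25,100,5.7,-0.17,0.3,0,0,-0.25,100,5.7,-0.17,0.3,0,0,-0.25,100,5.7,-0.17,0.3,0,0,-0.25]}}

```text
clock: 2.1
eef_pos: [0.4839, -0.1736, 0.2011]
orientation: [[0.318, 0.948, 0.001], [0.948, -0.318, -0.0], [-0.0, 0.001, -1.0]]
wrist_force: [0.4, 0.5, 0.1]
width: 0.0933
finger_force: 0.0
```

```bash
python3 - <<'E'
from h import *
rep();go([.4943,-.1368,.2],-18.1)
shot("wrist","w1")
for t in("long_mid","short_mid"):
    for p,x in find("wrist",t): print(t,p,x,w2p("wrist",x).round())
K,e,R=cam("wrist");print(e,R.round(2).tolist())
E
```

```text
t 2.1 tcp [ 0.4839 -0.1736  0.2011] yaw_y -18.54 F [0.4 0.5 0.1] w 0.0933 j [ 25.  22. -15. 119.   9.  40. -15.]
go [ 0.4943 -0.1368  0.2   ] -> [ 0.764 -0.036  0.021] turn z -0.055
long_mid 0.65 [ 0.4978 -0.1267  0.0599] [[325. 139.]]
short_mid 0.84 [ 0.3462 -0.3368  0.0439] [[251. 369.]]
short_mid 0.77 [ 0.4968 -0.2403  0.0573] [[362. 252.]]
short_mid 0.73 [ 0.4872 -0.3803  0.0244] [[387. 355.]]
short_mid 0.61 [ 0.3614 -0.2419  0.0318] [[233. 282.]]
short_mid 0.18 [ 0.4989 -0.1301  0.06  ] [[327. 137.]]
[ 0.50658822 -0.10534179  0.36719414] [[0.95, -0.3, -0.08], [-0.31, -0.92, -0.24], [0.0, 0.25, -0.97]]
```

View pics/w1.png

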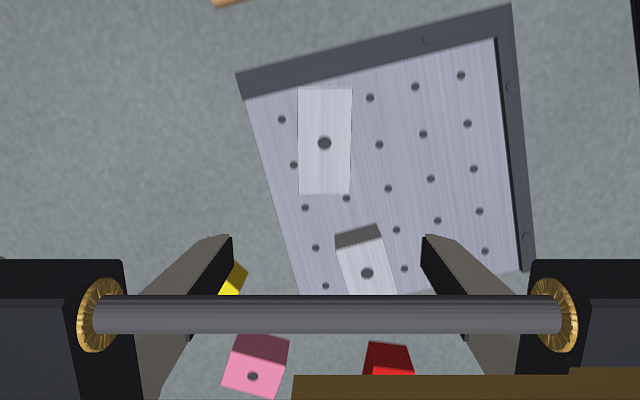

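```bash
python3 - <<'E'
from h import *
print("L dot",p2w("wrist",[[324.5,143]],.06).round(4),"S dot",p2w("wrist",[[367,273]],.06).round(4))
c=p2w("wrist",[[494,40],[519,268],[247,99]],.015);print(c.round(4))
an=lambda v:np.degrees(np.arctan2(v[1],v[0])).round(2)
print(an(c[0]-c[1])-90,an(c[0]-c[2]))
L=p2w("wrist",[[299,87],[353,89],[350,194],[299,193]],.06);print(L.round(4),L.mean(0).round(4),an(L[0]-L[3])-90,an(L[1]-L[2])-90)
go([.495,-.1365,.038],-17.5)
E
```

```text
L dot [[ 0.4953 -0.134   0.06  ]] S dot [[ 0.4952 -0.2605  0.06  ]]
[[ 0.6687 -0.0981  0.015 ]
 [ 0.6488 -0.3281  0.015 ]
 [ 0.4372 -0.0763  0.015 ]]
-4.920000000000002 -5.37
[[ 0.4898 -0.0845  0.06  ]
 [ 0.5311 -0.0997  0.06  ]
 [ 0.5026 -0.1832  0.06  ]
 [ 0.4604 -0.1684  0.06  ]] [ 0.496  -0.1339  0.06  ] -19.28 -18.819999999999993
go [ 0.495  -0.1365  0.038 ] -> [ 0.731 -0.024  3.261] turn z -0.078
```

Emit:
{"api": "jog_arm", "payload": {"motion": [100,0.76,-0.03,1.0,0,0,0,100,0.76,-0.03,2.0,0,0,0,100,0.76,-0.03,3.0,0,0,0,100,0.76,-0.03,3.42,0,0,0,100,0.76,-0.03,3.42,0,0,0]}}

```text
clock: 2.75
eef_pos: [0.4918, -0.1394, 0.0264]
orientation: [[0.318, 0.948, -0.006], [0.948, -0.318, 0.0], [-0.002, -0.006, -1.0]]
wrist_force: [-0.6, -0.5, 0.1]
width: 0.093
finger_force: 0.0
```

Emit:
{"api": "jog_arm", "payload": {"motion": [0,0,0,0,0,0,0,0,0,0,0,0,0,0,0,0,0,0,0,0,0,0,0,0,0,0,0,0,0,0,0,0,0,0,0]}}

```text
clock: 3.25
eef_pos: [0.4945, -0.1392, 0.0308]
orientation: [[0.318, 0.948, 0.002], [0.948, -0.318, -0.0], [0.0, 0.002, -1.0]]
wrist_force: [0.3, 0.9, -0.1]
width: 0.0576
finger_force: 0.0
```

```bash
python3 - <<'E'
from h import *
rep()
ex=np.array([.996,-.0889]);ey=np.array([.0889,.996]);c=np.array([.667,-.098])
h=c-.0225*ex-.045*ey; print(h)
a=h-.010*ex-.012*ey
go([*a,.030],-5.1)
E
```

```text
t 3.25 tcp [ 0.4945 -0.1392  0.0308] yaw_y -18.53 F [ 0.3  0.9 -0.1] w 0.0576 j [ 15.  38.  -8. 127.  17.  16. -27.]
[ 0.6405895  -0.14081975]
go [ 0.6296 -0.1519  0.03  ] -> [0.618 2.643 0.021] turn z -1.679
```

Emit:
{"api": "jog_arm", "payload": {"motion": [0,0,0,0,0,0,0,0,0,0,0,0,0,0,0,0,0,0,0,0,0]}}

```text
clock: 3.55
eef_pos: [0.494, -0.1389, 0.0301]
orientation: [[0.318, 0.948, 0.0], [0.948, -0.318, -0.0], [-0.0, 0.0, -1.0]]
wrist_force: [-1.5, -0.2, 7.1]
width: 0.0445
finger_force: 30.0
```

Emit:
{"api": "jog_arm", "payload": {"motion": [0,0.15,0.6,0,0,0,-0.42,0,0.3,1.2,0,0,0,-0.84,0,0.45,1.8,0,0,0,-1.25,0,0.62,2.64,0,0,0,-1.68,0,0.62,2.64,0,0,0,-1.68]}}

```text
clock: 4.05
eef_pos: [0.6342, -0.1516, 0.03]
orientation: [[0.087, 0.996, 0.005], [0.996, -0.087, 0.0], [0.001, 0.005, -1.0]]
wrist_force: [1.2, 1.0, -0.9]
width: 0.0447
finger_force: 29.9
```

```bash
python3 - <<'E'
from h import *
rep(); go([.6406,-.1408,.03],-5.1)
E
```

```text
t 4.05 tcp [ 0.6342 -0.1516  0.03  ] yaw_y -4.97 F [ 1.2  1.  -0.9] w 0.0447 j [ 18.  43. -15. 108.  20.  30. -15.]
go [ 0.6406 -0.1408  0.03  ] -> [0.227 0.109 0.002] turn z 0.016
```

Emit:
{"api": "jog_arm", "payload": {"motion": [0,0,0.1,0,0,0,0,0,0,0.18,0,0,0,0,0,0,0.24,0,0,0,0,0,0,0.28,0,0,0,0]}}

```text
clock: 4.45
eef_pos: [0.6398, -0.1525, 0.0298]
orientation: [[0.089, 0.996, -0.006], [0.996, -0.089, -0.0], [-0.001, -0.006, -1.0]]
wrist_force: [-13.9, 2.8, 15.8]
width: 0.0446
finger_force: 30.0
```

Emit:
{"api": "jog_arm", "payload": {"motion": [0,0.1,0,0,0,0,0,0,0.16,0,0,0,0,0,0,0.2,0,0,0,0,0,0,0.2,0,0,0,0,0]}}

```text
clock: 4.85
eef_pos: [0.6402, -0.1461, 0.0299]
orientation: [[0.091, 0.996, -0.006], [0.996, -0.091, -0.004], [-0.005, -0.005, -1.0]]
wrist_force: [-6.8, -7.8, 9.2]
width: 0.0448
finger_force: 29.9
```

Emit:
{"api": "jog_arm", "payload": {"motion": [0,0.06,0.04,0,0,0,0,0,0.1,0.06,0,0,0,0,0,0.1,0.06,0,0,0,0]}}

```text
clock: 5.15
eef_pos: [0.6405, -0.1456, 0.0301]
orientation: [[0.093, 0.996, -0.012], [0.996, -0.094, -0.009], [-0.01, -0.011, -1.0]]
wrist_force: [-14.9, -16.4, 19.0]
width: 0.045
finger_force: 30.0
```

```bash
python3 - <<'E'
from h import *
rep()
E
```

```text
t 5.15 tcp [ 0.6405 -0.1456  0.0301] yaw_y -5.37 F [-14.9 -16.4  19. ] w 0.045 j [ 17.  44. -14. 107.  20.  32. -16.]
```

Emit:
{"api": "jog_arm", "payload": {"motion": [65,-0.06,-0.06,0,0,0,0,65,-0.06,-0.06,0,0,0,0,65,-0.06,-0.06,0,0,0,0,65,-0.06,-0.06,0,0,0,0,65,-0.06,-0.06,0,0,0,0]}}

```text
clock: 5.65
eef_pos: [0.6442, -0.14, 0.0296]
orientation: [[0.088, 0.996, -0.0], [0.996, -0.088, 0.0], [0.0, -0.0, -1.0]]
wrist_force: [-0.5, 0.8, -0.1]
width: 0.0605
finger_force: 0.0
```

```bash
python3 - <<'E'
from h import *
rep()
E
```

```text
t 5.65 tcp [ 0.6442 -0.14    0.0296] yaw_y -5.03 F [-0.5  0.8 -0.1] w 0.0605 j [ 17.  44. -15. 107.  20.  31. -16.]
```

Nudge with the near finger toward the rail.

Emit:
{"api": "jog_arm", "payload": {"motion": [65,0,0.06,0,0,0,0,65,0,0.12,0,0,0,0,65,0,0.16,0,0,0,0,65,0,0.2,0,0,0,0,65,0,0.2,0,0,0,0]}}

```text
clock: 6.15
eef_pos: [0.6489, -0.1409, 0.0293]
orientation: [[0.088, 0.996, -0.01], [0.996, -0.088, 0.0], [-0.001, -0.01, -1.0]]
wrist_force: [-14.7, 2.7, 12.1]
width: 0.0606
finger_force: 7.6
```

```bash
python3 - <<'E'
from h import *
rep()
E
```

```text
t 6.15 tcp [ 0.6489 -0.1409  0.0293] yaw_y -5.08 F [-14.7   2.7  12.1] w 0.0606 j [ 17.  44. -15. 106.  19.  33. -16.]
```

Emit:
{"api": "jog_arm", "payload": {"motion": [100,0,-0.12,0,0,0,0,100,0,-0.2,-0.3,0,0,0,100,0,-0.2,-1.2,0,0,0,100,0,-0.2,-1.8,0,0,0,100,0,-0.2,-1.8,0,0,0]}}

```text
clock: 6.65
eef_pos: [0.6472, -0.141, 0.1254]
orientation: [[0.089, 0.996, 0.009], [0.996, -0.089, -0.001], [-0.0, 0.009, -1.0]]
wrist_force: [-0.2, 0.2, 0.0]
width: 0.0922
finger_force: 0.0
```

```bash
python3 - <<'E'
from h import *
rep(); go([.495,-.262,.12],-1.4); go([.495,-.262,.03],-1.4)
shot("top","t2")
f=lambda d:d["region"].astype(np.uint8)
for t in("long_mid","short_mid"):
    for p,x in find("top",t): print(t,p,x,w2p("top",x).round())
E
```

```text
t 6.65 tcp [ 0.6472 -0.141   0.1254] yaw_y -5.09 F [-0.2  0.2  0. ] w 0.0922 j [ 19.  37. -18. 104.  16.  41. -13.]
go [ 0.495 -0.262  0.12 ] -> [-2.681 -2.818  0.086] turn z -0.461
go [ 0.495 -0.262  0.03 ] -> [-2.68  -2.834  1.886] turn z -0.461
long_mid 0.63 [ 0.6435 -0.1085  0.0594] [[350. 173.]]
short_mid 0.7 [ 0.4895 -0.2463  0.0608] [[401. 231.]]
```

Emit:
{"api": "jog_arm", "payload": {"motion": [100,-2.68,-2.82,0,0,0,-0.46,100,-2.68,-2.82,0,0,0,-0.46,100,-2.68,-2.82,0,0,0,-0.46,100,-2.68,-2.82,0,0,0,-0.46,100,-2.68,-2.82,0,0,0,-0.46]}}

```text
clock: 7.3
eef_pos: [0.4851, -0.2661, 0.1184]
orientation: [[0.032, 0.999, -0.007], [0.999, -0.032, -0.001], [-0.001, -0.007, -1.0]]
wrist_force: [0.8, 0.1, 0.2]
width: 0.093
finger_force: 0.0
```

```bash
python3 - <<'E'
from h import *
rep(); go([.495,-.262,.03],-1.4)
E
```

```text
t 7.3 tcp [ 0.4851 -0.2661  0.1184] yaw_y -1.82 F [0.8 0.1 0.2] w 0.093 j [ 36.  32. -20. 118.  19.  33.   2.]
go [ 0.495 -0.262  0.03 ] -> [0.09  0.207 1.766] turn z -0.053
```

Emit:
{"api": "jog_arm", "payload": {"motion": [100,0,0.03,0.8,0,0,0,100,0,0.03,1.6,0,0,0,100,0,0.03,1.82,0,0,0,0,0,0.03,1.82,0,0,0,0,0,0.03,1.82,0,0,0]}}

```text
clock: 7.8
eef_pos: [0.4938, -0.2613, 0.0293]
orientation: [[0.024, 1.0, -0.0], [1.0, -0.024, 0.0], [0.0, -0.0, -1.0]]
wrist_force: [0.9, -0.1, 0.6]
width: 0.0817
finger_force: 0.0
```

Emit:
{"api": "jog_arm", "payload": {"motion": [0,0,0,0,0,0,0,0,0,0,0,0,0,0,0,0,0,0,0,0,0,0,0,0,0,0,0,0,0,0,0,0,0,0,0]}}

```text
clock: 8.3
eef_pos: [0.4934, -0.2618, 0.0293]
orientation: [[0.025, 1.0, 0.0], [1.0, -0.025, -0.0], [-0.0, 0.0, -1.0]]
wrist_force: [-0.4, 0.6, 5.2]
width: 0.0446
finger_force: 30.0
```

```bash
python3 - <<'E'
from h import *
rep()
ex=np.array([.996,-.0889]);ey=np.array([.0889,.996]);c=np.array([.667,-.098])
h=c-.0225*ex-.120*ey; print(h)
a=h-.010*ex-.015*ey
go([*a,.030],-5.1)
E
```

```text
t 8.3 tcp [ 0.4934 -0.2618  0.0293] yaw_y -1.41 F [-0.4  0.6  5.2] w 0.0446 j [ 32.  40. -14. 121.  24.  22.  -3.]
[ 0.633922   -0.21551975]
go [ 0.6226 -0.2296  0.03  ] -> [ 0.709  2.569 -0.014] turn z 0.462
```

Emit:
{"api": "jog_arm", "payload": {"motion": [0,0.15,0.6,0,0,0,0.12,0,0.3,1.2,0,0,0,0.24,0,0.5,1.9,0,0,0,0.36,0,0.7,2.57,0,0,0,0.46,0,0.7,2.57,0,0,0,0.46]}}

```text
clock: 8.8
eef_pos: [0.6277, -0.2271, 0.0293]
orientation: [[0.086, 0.996, 0.005], [0.996, -0.086, 0.001], [0.002, 0.005, -1.0]]
wrist_force: [5.2, 3.6, 8.9]
width: 0.0452
finger_force: 30.0
```

Emit:
{"api": "jog_arm", "payload": {"motion": [0,0,0.1,0,0,0,0,0,0,0.18,0,0,0,0,0,0,0.24,0,0,0,0,0,0,0.28,0,0,0,0]}}

```text
clock: 9.2
eef_pos: [0.6328, -0.2309, 0.0291]
orientation: [[0.089, 0.996, -0.006], [0.996, -0.089, 0.0], [-0.0, -0.006, -1.0]]
wrist_force: [-13.8, 3.6, 19.2]
width: 0.0448
finger_force: 30.0
```

Emit:
{"api": "jog_arm", "payload": {"motion": [0,0.15,0,0,0,0,0,0,0.25,0,0,0,0,0,0,0.32,0,0,0,0,0,0,0.36,0,0,0,0,0,0,0.36,0,0,0,0,0]}}

```text
clock: 9.7
eef_pos: [0.6339, -0.2183, 0.0293]
orientation: [[0.092, 0.996, -0.006], [0.996, -0.092, -0.005], [-0.006, -0.005, -1.0]]
wrist_force: [-8.8, -9.5, 11.5]
width: 0.0446
finger_force: 29.9
```

```bash
python3 - <<'E'
from h import *
rep()
E
```

```text
t 9.7 tcp [ 0.6339 -0.2183  0.0293] yaw_y -5.28 F [-8.8 -9.5 11.5] w 0.0446 j [ 23.  44. -14. 105.  19.  33.  -9.]
```

Contact with the long blank; press a little more, then release and nudge.

Emit:
{"api": "jog_arm", "payload": {"motion": [0,0.06,0.04,0,0,0,0,0,0.1,0.06,0,0,0,0,0,0.1,0.06,0,0,0,0]}}

```text
clock: 10.0
eef_pos: [0.6341, -0.2173, 0.0294]
orientation: [[0.095, 0.995, -0.011], [0.995, -0.095, -0.009], [-0.01, -0.011, -1.0]]
wrist_force: [-17.1, -16.6, 18.9]
width: 0.0446
finger_force: 30.0
```

Emit:
{"api": "jog_arm", "payload": {"motion": [65,-0.1,-0.06,0,0,0,0,65,-0.1,-0.06,0,0,0,0,65,-0.1,-0.06,0,0,0,0,65,-0.1,0.02,0,0,0,0,65,-0.1,0.06,0,0,0,0]}}

```text
clock: 10.5
eef_pos: [0.6424, -0.2132, 0.0284]
orientation: [[0.088, 0.996, -0.004], [0.996, -0.088, 0.0], [-0.0, -0.004, -1.0]]
wrist_force: [-10.7, 0.2, 7.4]
width: 0.0607
finger_force: 4.9
```

Emit:
{"api": "jog_arm", "payload": {"motion": [65,0,0.04,0,0,0,0,65,0,0.08,0,0,0,0,65,0,0.1,0,0,0,0,65,0,0.1,0,0,0,0]}}

```text
clock: 10.9
eef_pos: [0.6424, -0.2132, 0.0281]
orientation: [[0.088, 0.996, -0.013], [0.996, -0.088, 0.001], [-0.001, -0.013, -1.0]]
wrist_force: [-20.0, 2.7, 16.3]
width: 0.0607
finger_force: 9.8
```

Emit:
{"api": "jog_arm", "payload": {"motion": [65,0,-0.15,0,0,0,0,65,0,-0.25,-0.3,0,0,0,65,0,-0.25,-1.2,0,0,0,0,0,-0.25,-1.4,0,0,0,0,-0.6,-0.25,-1.4,0,0,0]}}

```text
clock: 11.4
eef_pos: [0.6377, -0.2382, 0.1029]
orientation: [[0.082, 0.997, 0.007], [0.997, -0.082, 0.001], [0.002, 0.007, -1.0]]
wrist_force: [0.5, -1.4, 0.5]
width: 0.0491
finger_force: 0.0
```

```bash
python3 - <<'E'
from h import *
rep(); go([.629,-.270,.1],-5.1); go([.629,-.270,.03],-5.1)
E
```

```text
t 11.4 tcp [ 0.6377 -0.2382  0.1029] yaw_y -4.7 F [ 0.5 -1.4  0.5] w 0.0491 j [ 27.  39. -18. 102.  17.  40.  -5.]
go [ 0.629 -0.27   0.1  ] -> [-0.649 -0.121  0.055] turn z 0.051
go [ 0.629 -0.27   0.03 ] -> [-0.652 -0.13   1.455] turn z 0.051
```

Emit:
{"api": "jog_arm", "payload": {"motion": [0,-0.55,-0.13,0,0,0,0,0,-0.55,-0.13,0,0,0,0,0,-0.55,-0.13,0.7,0,0,0,0,-0.55,-0.13,1.4,0,0,0,0,-0.55,-0.13,1.4,0,0,0]}}

```text
clock: 11.9
eef_pos: [0.6232, -0.2681, 0.0254]
orientation: [[0.087, 0.996, -0.005], [0.996, -0.087, 0.002], [0.002, -0.005, -1.0]]
wrist_force: [0.4, 0.5, -0.3]
width: 0.0091
finger_force: 0.0
```

Emit:
{"api": "jog_arm", "payload": {"motion": [0,0.15,0,0,0,0,0,0,0.3,0,0,0,0,0,0,0.38,0,0,0,0,0,0,0.42,0,0,0,0,0,0,0.42,0,0,0,0,0]}}

```text
clock: 12.4
eef_pos: [0.6271, -0.2567, 0.0319]
orientation: [[0.093, 0.996, 0.003], [0.996, -0.093, -0.01], [-0.009, 0.003, -1.0]]
wrist_force: [-1.3, -21.4, 2.3]
width: 0.0001
finger_force: 10.3
```

```bash
python3 - <<'E'
from h import *
rep()
E
```

```text
t 12.4 tcp [ 0.6271 -0.2567  0.0319] yaw_y -5.34 F [ -1.3 -21.4   2.3] w 0.0001 j [ 26.  44. -15. 105.  20.  33.  -6.]
```

Emit:
{"api": "jog_arm", "payload": {"motion": [0,-0.4,0,0,0,0,0,0,-0.6,0,-0.5,0,0,0,0,-1,-0.5,-1.5,0,0,0,0,-1.8,-1.2,-2.5,0,0,0,0,-2.6,-2,-3.5,0,0,0]}}

```text
clock: 12.9
eef_pos: [0.5486, -0.3412, 0.1689]
orientation: [[0.086, 0.996, 0.003], [0.996, -0.086, -0.001], [-0.001, 0.003, -1.0]]
wrist_force: [0.7, -0.4, -0.2]
width: 0.0005
finger_force: 0.0
```

```bash
python3 - <<'E'
from h import *
rep()
im=shot("top","t3");w=shot("wrist","w3")
a=cv2.resize(im[155:250,325:440],None,fx=5,fy=5,interpolation=cv2.INTER_CUBIC)[:,:,::-1]
cv2.imwrite("pics/c3.png",a)
for t in("long_mid","short_mid"):
  for n in("top","wrist"):
    for p,x in find(n,t)[:2]: print(n,t,p,x,w2p(n,x).round())
E
```

```text
t 12.9 tcp [ 0.5486 -0.3412  0.1689] yaw_y -4.94 F [ 0.7 -0.4 -0.2] w 0.0005 j [ 40.  33. -20. 104.  16.  45.   7.]
top long_mid 0.58 [ 0.6345 -0.141   0.0598] [[362. 176.]]
top short_mid 0.97 [ 0.3466 -0.3404  0.0446] [[436. 286.]]
top short_mid 0.95 [ 0.3408 -0.2279  0.046 ] [[394. 288.]]
wrist short_mid 0.78 [ 0.634  -0.2205  0.0524] [[431.  23.]]
wrist short_mid 0.76 [ 0.3454 -0.229   0.0385] [[51. 74.]]
```

View pics/c3.png

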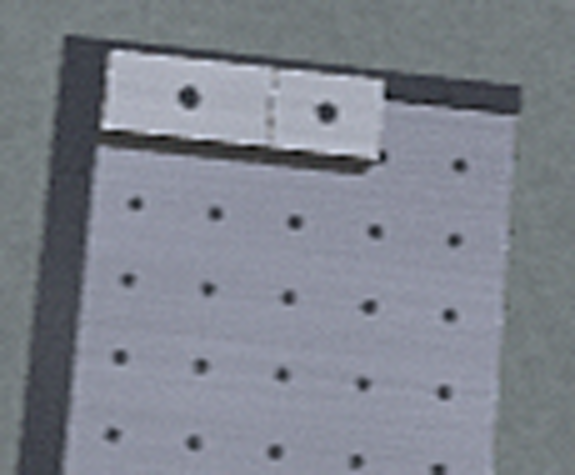

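View pics/w3.png

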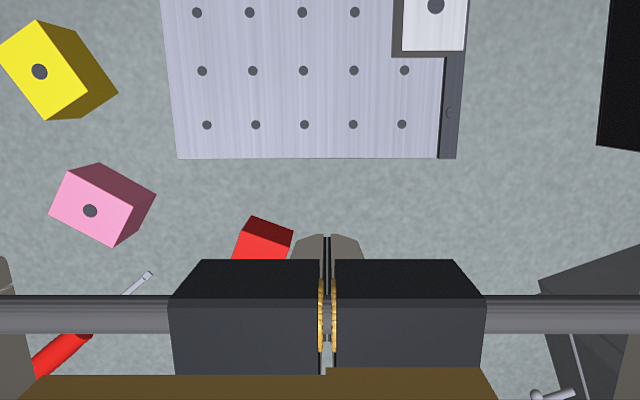

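```bash
python3 - <<'E'
from h import *
f=lambda u,z:p2w("top",np.array(u)/5+[325,155]-[.4,.4],z)[:,:2]
d=f([[189,97],[326,113]],.06);c=np.array([.667,-.098]);ex=np.array([.996,-.0889]);ey=np.array([.0889,.996])
print("dots",d.round(4).tolist(),"sep",np.linalg.norm(d[0]-d[1]),[( (p-c)@ex,(p-c)@ey) for p in d])
t=cv2.imread("pics/t3.png"); s=cv2.imread("pics/scene.png")
a=cv2.resize(t[115:220,190:270],None,fx=5,fy=5,interpolation=cv2.INTER_CUBIC)
b=cv2.resize(s[235:320,310:405],None,fx=4.2,fy=5,interpolation=cv2.INTER_CUBIC)[:425]
b=cv2.copyMakeBorder(b,0,a.shape[0]-b.shape[0],0,0,cv2.BORDER_CONSTANT)
cv2.imwrite("pics/c4.png",np.hstack([a,b])); print(a.shape,b.shape)
E
```

```text
dots [[0.6409, -0.1431], [0.6338, -0.2175]] sep 0.07467210301852721 [(np.float64(-0.02198109038387691), np.float64(-0.04726440908843973)), (np.float64(-0.022428996210672698), np.float64(-0.12193215226287336))]
(525, 400, 3) (525, 399, 3)
```

View pics/c4.png

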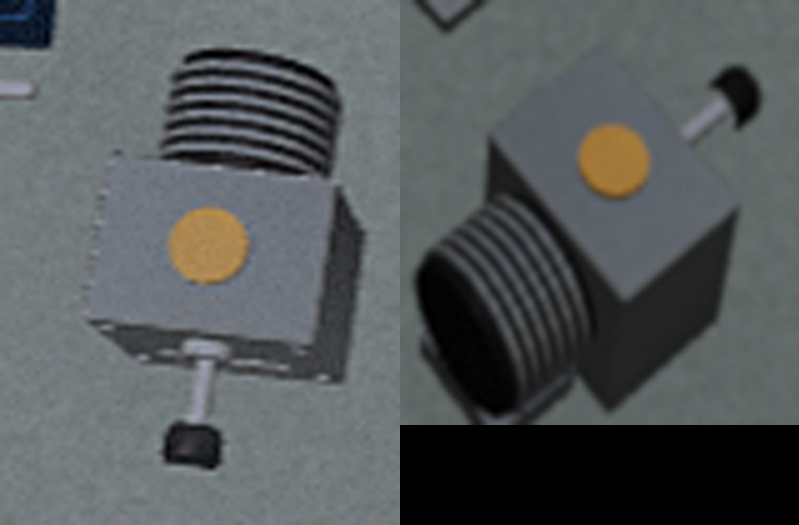

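```bash
python3 - <<'E'
from h import *
f=lambda u,z:p2w("top",np.array(u)/5+[190,115]-[.4,.4],z)[:,:2]
an=lambda v:np.degrees(np.arctan2(v[1],v[0])).round(2)
q=f([[115,155],[338,183],[318,345],[90,320]],.11);print(q.round(4).tolist())
print("front",an(q[3]-q[2])-90,"back",an(q[0]-q[1])-90,"sides",an(q[0]-q[3]),an(q[1]-q[2]))
fm=(q[2]+q[3])/2; y=np.radians(np.mean([an(q[3]-q[2])-90,an(q[0]-q[1])-90,an(q[0]-q[3]),an(q[1]-q[2])]))
print("yaw",np.degrees(y),"knob from box",fm-.055*np.array([np.cos(y),np.sin(y)]))
r=f([[206,355],[200,420]],.085);print("rod",r.round(4),an(r[0]-r[1]))
k=f([[193,424],[193,466],[193,445]],.09);print("knob px",k.round(4).tolist())
# scene: knob ~ (739,97) in crop
print("scene knob",p2w("scene",[[310+(739-400)/4.2,235+97/5]],.08).round(4))
E
```

```text
[[0.6946, 0.2502], [0.6826, 0.1349], [0.5969, 0.1409], [0.6072, 0.257]]
front -5.049999999999997 back -5.950000000000003 sides -4.41 -3.99
yaw -4.85 knob from box [0.54724075 0.20358053]
rod [[0.5955 0.203 ]
 [0.5611 0.2041]] -1.72
knob px [[0.5581, 0.2063], [0.5362, 0.205], [0.5471, 0.2057]]
scene knob [[0.546  0.2123 0.08  ]]
```

```bash
python3 - <<'E'
from h import *
go([.5475,.2055,.20],85.2)
E
```

```text
go [0.5475 0.2055 0.2   ] -> [10.871 -0.973 -0.685] turn z 11.228
```

Emit:
{"api": "jog_arm", "payload": {"motion": [100,10.87,-0.97,-0.7,0,0,-11.27,100,10.87,-0.97,-0.7,0,0,-11.27,100,10.87,-0.97,-0.7,0,0,-11.27,100,10.87,-0.97,-0.7,0,0,-11.27,100,10.87,-0.97,-0.7,0,0,-11.27]}}

```text
clock: 13.7
eef_pos: [0.5477, -0.0884, 0.1805]
orientation: [[-0.621, 0.784, -0.001], [0.784, 0.621, 0.001], [0.001, 0.0, -1.0]]
wrist_force: [2.0, 0.2, -1.0]
width: 0.036
finger_force: 0.0
```

```bash
python3 - <<'E'
from h import *
rep();go([.5475,.2055,.20],85.2)
E
```

```text
t 13.7 tcp [ 0.5477 -0.0884  0.1805] yaw_y 38.4 F [ 2.   0.2 -1. ] w 0.036 j [ 27.  29. -34. 115.  23.  43.  18.]
go [0.5475 0.2055 0.2   ] -> [ 4.609  3.649 -0.384] turn z -5.85
```

Emit:
{"api": "jog_arm", "payload": {"motion": [100,4.6,3.65,-0.4,0,0,-5.85,100,4.6,3.65,-0.4,0,0,-5.85,100,4.6,3.65,-0.4,0,0,-5.85,100,4.6,3.65,-0.4,0,0,-5.85,100,4.6,3.65,-0.4,0,0,-5.85]}}

```text
clock: 14.2
eef_pos: [0.5491, 0.161, 0.1976]
orientation: [[-0.989, 0.15, -0.001], [0.15, 0.989, 0.001], [0.001, 0.0, -1.0]]
wrist_force: [0.8, 0.4, 0.2]
width: 0.0757
finger_force: 0.0
```

```bash
python3 - <<'E'
from h import *
rep();go([.5475,.2055,.20],85.2)
E
```

```text
t 14.2 tcp [0.5491 0.161  0.1976] yaw_y 81.37 F [0.8 0.4 0.2] w 0.0757 j [  9.  32. -46. 111.  29.  49.  29.]
go [0.5475 0.2055 0.2   ] -> [ 0.166  0.876 -0.048] turn z -0.479
```

Emit:
{"api": "jog_arm", "payload": {"motion": [100,0.17,0.87,0,0,0,-0.48,100,0.17,0.87,0,0,0,-0.48,100,0.17,0.87,0,0,0,-0.48,100,0.17,0.87,0,0,0,-0.48]}}

```text
clock: 14.6
eef_pos: [0.5482, 0.201, 0.1972]
orientation: [[-0.996, 0.092, -0.001], [0.092, 0.996, -0.001], [0.001, -0.001, -1.0]]
wrist_force: [0.0, -0.4, 0.6]
width: 0.0927
finger_force: 0.0
```

```bash
python3 - <<'E'
from h import *
rep();go([.5475,.2055,.061],85.2)
shot("wrist","w4");print(w2p("wrist",[.5475,.2055,.08]))
for t in("rod_knob","gearbox"):
    for p,x in find("wrist",t): print(t,p,x,w2p("wrist",x).round())
E
```

```text
t 14.6 tcp [0.5482 0.201  0.1972] yaw_y 84.7 F [ 0.  -0.4  0.6] w 0.0927 j [  5.  33. -46. 110.  30.  51.  28.]
go [0.5475 0.2055 0.061 ] -> [0.018 0.092 2.723] turn z -0.063
[[332.83754496 192.45434916]]
rod_knob 0.83 [0.5546 0.2046 0.0882] [[333. 203.]]
gearbox 0.61 [0.6099 0.1979 0.1096] [[331. 280.]]
```

View pics/w4.png

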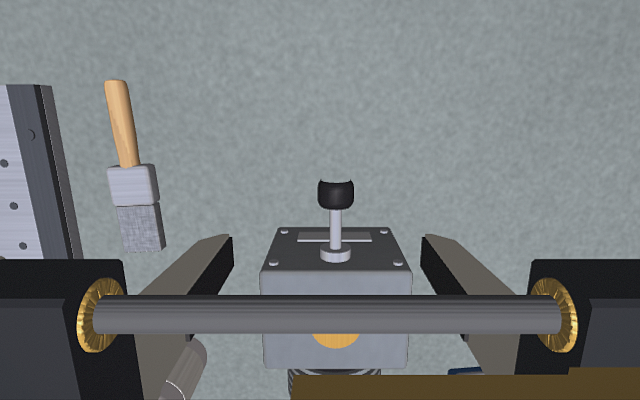

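Emit:
{"api": "jog_arm", "payload": {"motion": [100,0.02,0.1,0.9,0,0,0,100,0.02,0.1,1.8,0,0,0,100,0.02,0.1,2.5,0,0,0,100,0.02,0.1,2.72,0,0,0,100,0.02,0.1,2.72,0,0,0]}}

```text
clock: 15.25
eef_pos: [0.5476, 0.2057, 0.061]
orientation: [[-0.996, 0.093, -0.002], [0.093, 0.996, -0.001], [0.002, -0.001, -1.0]]
wrist_force: [0.6, -0.1, -0.2]
width: 0.0928
finger_force: 0.0
```

Emit:
{"api": "jog_arm", "payload": {"motion": [30,0,0,0,0,0,0,30,0,0,0,0,0,0,30,0,0,0,0,0,0,0,0,0,0,0,0,0,0,0,0,0,0,0,0]}}

```text
clock: 15.75
eef_pos: [0.5483, 0.2065, 0.0626]
orientation: [[-0.996, 0.092, 0.001], [0.092, 0.996, 0.0], [-0.001, 0.0, -1.0]]
wrist_force: [-0.7, 0.0, 0.3]
width: 0.0574
finger_force: 0.0
```

Emit:
{"api": "jog_arm", "payload": {"motion": [0,0,0,0,0,0,0,0,0,0,0,0,0,0,0,0,0,0,0,0,0,0,0,0,0,0,0,0]}}

```text
clock: 16.15
eef_pos: [0.5481, 0.2079, 0.062]
orientation: [[-0.996, 0.091, 0.0], [0.091, 0.996, 0.002], [-0.0, 0.002, -1.0]]
wrist_force: [-0.1, 4.8, -1.8]
width: 0.0291
finger_force: 30.0
```

Emit:
{"api": "jog_arm", "payload": {"motion": [0,0.08,0,0,0,0,0,0,0.16,0,0,0,0,0,0,0.24,0,0,0,0,0,0,0.3,0,0,0,0,0,0,0.36,0,0,0,0,0]}}

```text
clock: 16.65
eef_pos: [0.5299, 0.2096, 0.062]
orientation: [[-0.996, 0.091, 0.0], [0.091, 0.996, 0.002], [-0.0, 0.002, -1.0]]
wrist_force: [6.3, 5.1, -9.0]
width: 0.0289
finger_force: 30.0
```

Emit:
{"api": "jog_arm", "payload": {"motion": [0,0,0,0,0,0,0,0,0,0,0,0,0,0]}}

```text
clock: 16.85
eef_pos: [0.5302, 0.2096, 0.062]
orientation: [[-0.996, 0.091, 0.0], [0.091, 0.996, 0.002], [-0.0, 0.002, -1.0]]
wrist_force: [1.4, 4.5, -3.0]
width: 0.0289
finger_force: 30.0
```

```bash
python3 - <<'E'
from h import *
rep()
E
```

```text
t 16.85 tcp [0.5302 0.2096 0.062 ] yaw_y 84.77 F [ 1.4  4.5 -3. ] w 0.0289 j [ -3.  41. -37. 118.  43.  35.  16.]
```

Emit:
{"api": "jog_arm", "payload": {"motion": [100,0,0,0,0,0,0,100,0,0,0,0,0,0,100,0,0,0,0,0,0,100,0,0,0,0,0,0,100,0,0,0,0,0,0]}}

```text
clock: 17.35
eef_pos: [0.5301, 0.2079, 0.062]
orientation: [[-0.996, 0.092, -0.0], [0.092, 0.996, -0.0], [0.0, -0.0, -1.0]]
wrist_force: [0.7, -1.1, 0.3]
width: 0.0648
finger_force: 0.0
```

Emit:
{"api": "jog_arm", "payload": {"motion": [100,0,0,-0.6,0,0,0,100,0,0,-1.4,0,0,0,100,0,0,-2.2,0,0,0,100,0,0,-2.72,0,0,0,100,0,0,-2.72,0,0,0]}}

```text
clock: 17.85
eef_pos: [0.5315, 0.2091, 0.2015]
orientation: [[-0.996, 0.093, 0.005], [0.093, 0.996, 0.002], [-0.005, 0.002, -1.0]]
wrist_force: [0.5, -0.8, 0.0]
width: 0.0929
finger_force: 0.0
```

```bash
python3 - <<'E'
from h import *
rep()
w=shot("wrist","w5");t=shot("top","t5")
for p,x in find("wrist","rod_knob"): print(p,x,w2p("wrist",x).round())
for n in("long_mid","short_mid","brush","oil_bottle"):
    for p,x in find("top",n): print(n,p,x,w2p("top",x).round())
a=cv2.resize(w[130:380,200:470],None,fx=1.6,fy=1.6); b=cv2.resize(t[150:270,290:435],None,fx=2.5,fy=2.5)
b=cv2.copyMakeBorder(b,0,400-b.shape[0],0,0,0)
cv2.imwrite("pics/c5.png",np.hstack([a,b])[:,:,::-1])
E
```

```text
t 17.85 tcp [0.5315 0.2091 0.2015] yaw_y 84.69 F [ 0.5 -0.8  0. ] w 0.0929 j [  5.  31. -47. 111.  30.  50.  27.]
0.87 [0.5374 0.203  0.0794] [[322. 203.]]
long_mid 0.78 [ 0.6357 -0.1396  0.0577] [[361. 176.]]
short_mid 0.84 [ 0.4709 -0.4096  0.043 ] [[460. 239.]]
short_mid 0.77 [ 0.6289 -0.2191  0.0641] [[391. 179.]]
brush 0.81 [0.5622 0.0043 0.0134] [[308. 204.]]
oil_bottle 0.77 [0.7294 0.0134 0.0994] [[305. 136.]]
```

View pics/c5.png

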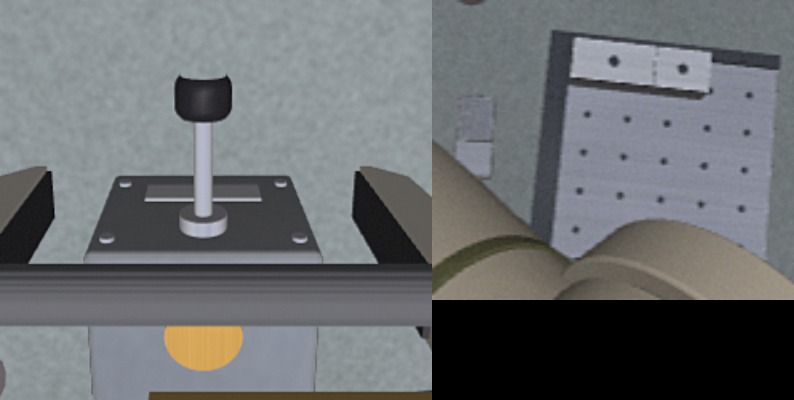

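The knob (203,98 in the crop) is about 17 mm further out, which is the middle click. The blanks (dots at 613,61 and 682,69) are still packed in the corner, and the gripper is clear of everything.

```bash
python3 -c "
from rig import robot
print(robot.hand_in())"
```

```text
the job is handed in; nothing more can be done
None
```

I've handed in the job. The long blank is home in the corner, the short one is packed end-to-end against it along the back rail, and the rod is at its middle click. The brush and the oil bottle were never touched. Clock about 18 s, no verdict returned.

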